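Find the rocking corner of the stirrer plate and shim it

ROBOT

A 6-joint arm with a two-finger parallel gripper is mounted at the origin on the work surface. World frame = base frame: x ahead of the robot, y to its left, z up, the work surface at z = 0. Lengths are in m, angles in rad, forces in N, time in s.
With the tool pointing down it reaches from about 0.275 to 0.875 m from the base axis. Payload 12.5 kg.
Tool frame: the origin (TCP) lies at the very end of the fingers, on their centre line; the grasp point (between the pads) lies 19 mm behind it; z points along the fingers, y is the line along which they close (so a half turn about z gives the same grasp; the last joint's range is limited). The gripper opens to 85 mm and grips with 20 to 120 N. Pads are 22 mm wide; open, the fingers measure 114 mm over their backs; the gripper's body (76 mm by 85 mm) begins 54 mm behind the grasp point. The pads swing forward as they close: fully open they stand 13 mm farther back than shut.
Start: joints at [1.192, 0.351, 1.652, -0, 1.139, -0.085], TCP at [0.159, 0.526, 0.231] pointing down, gripper open.
Joint ranges: [-2.75, 2.75], [-0.79, 2.1], [0.01, 2.65], [-1.57, 4.71], [0.07, 3.14], [-2.87, 2.87]. Speed limits (rad/s): [2.22, 2.22, 2.79, 3.14, 3.14, 3.14].

INTERFACE

Orientations are given as a unit quaternion [x, y, z, w].
In Python, from plant import bot gives the robot as it stands.
- The arm moves only by the tool apply_moves, never from a script. Its argument "deltas" is a list of rows, each an object with "gripper": the opening in per cent of the stroke, from 0 (shut) to 100 (fully open); "travel": the shift along the world's x, y, z in mm, a list of three; "dr": the turn, a rotation vector about the world's x, y, z in degrees, a list of three. In form: [{"gripper": gripper, "travel": [tx, ty, tz], "dr": [wx, wy, wz]}, ...]. A call has 1 to 8 rows; each row is the pose to reach, as a shift and turn from the pose commanded when the call began; what a row does not reach only later rows make up. A row lasts 1/12 s, in which the tool goes at most 41.7 mm and 7.16 degrees, less where a joint would pass 70% of its speed; a pose out of reach is approached as far as the arm can. A call with a gripper value outside its range is refused whole. The fingers move at their own pace and stop on an object; "force" is the grip in N (left out, the last holds). Time passes only in rows, so rows that repeat a pose let the fingers close. It gives the time, the measured TCP pose, the force, the opening and the grip force at its end, in the units of the state.
- bot.sense(): the state, without advancing time (a new reading comes with each control period).
- bot.grab_frame(name): name is "side" or "top" or "wrist"; returns (picture, depth): 400x640x3 uint8, blue, green, red; 400x640 float32, m along the optical axis (not along the pixel's ray), 0 where there is no reading.
- bot.camera_info(name): a dict with "fx", "fy", "cx", "cy" (pixels), "position" and "rotation" of the camera in the world. Camera axes: x right, y up, looking along -z (the intrinsics and any distortion apply to the point x, -y, -z); pixel columns grow to the right and rows downward; lengths in m; the calibration is good to about 2 mm. The wrist camera is an equidistant fisheye: a pixel r from the principal point sees the ray r / f radians off the axis. A picture is of the moment at which its call begins: read the wrist's pose just before it. camera_info takes no time and is no camera call; for the wrist camera it gives the pose at the moment of the call.
- bot.job_done(): hands the job in; it is judged then, once.
The state is a dict: "clock": time; "joint_positions": joint angles; "joint_velocities": joint speeds; "joint_efforts": joint torques, N m; "ee_pos": TCP position; "tcp_rot": TCP orientation; "ft_force": force on the tool from outside, world axes, zero at the start; "torque": the same for the moment, N m; "gripper_width": finger opening in m; "finger_force": force on a finger pad.
Only numpy, scipy, OpenCV 4.12 (cv2) and the standard library are available. Lean on these libraries where they do the work, as an engineer would, in place of code of your own. Each camera call takes 0.05 s, during which the arm holds its last target. There are 200 camera calls.

TASK

The stirrer's aluminium plate rocks on its frame: press down firmly on the plate's corners one after another, with the fingertips, until you find the one that drops. Then press the brass shim tab beside that corner down until it is fully flat, and let go. Do not press any other tab down, do not lift or shove the plate, and leave everything else on the bench where it is.

Things in the scene. Friction and masses are not known exactly. Their poses are not given: they have to be found in the camera images.
- frame: dark steel levelling frame fixed on the bench, 180 x 250 x 8 mm (x, y, z), under the plate. Origin at the centre of its underside, on the bench top; z up. Its corner towards -x,+y is a; +x,+y is b; +x,-y is c; -x,-y is d. At each corner a brass shim tab is hinged on it (see the tabs)
- plate: aluminium plate, 160 x 220 x 12 mm (x, y, z), a slim white stirrer (90 x 110 mm, its top 52 mm above the plate's underside) bolted on its middle; 1.2 to 1.8 kg in all, standing loose on four hidden feet, axes along the frame's. Origin: centre of its underside, 24 mm above the bench when level; top face 36 mm above the bench. One foot, under a different corner from run to run, gives way
- corner_a (a point): place to press at the plate's corner a (-x, +y): on the plate's top face, 13 mm in from its edge along x and 18 mm along y; moves with the plate. On a rigid foot it stays within about 1 mm when pressed; on the foot that gives way, 3 to 5 N drops it 4 to 5 mm to a firm stop, and it springs back when let go
- corner_b (a point): place to press at the plate's corner b (+x, +y): on the plate's top face, 13 mm in from its edge along x and 18 mm along y; moves with the plate. On a rigid foot it stays within about 1 mm when pressed; on the foot that gives way, 3 to 5 N drops it 4 to 5 mm to a firm stop, and it springs back when let go
- corner_c (a point): place to press at the plate's corner c (+x, -y): on the plate's top face, 13 mm in from its edge along x and 18 mm along y; moves with the plate. On a rigid foot it stays within about 1 mm when pressed; on the foot that gives way, 3 to 5 N drops it 4 to 5 mm to a firm stop, and it springs back when let go
- corner_d (a point): place to press at the plate's corner d (-x, -y): on the plate's top face, 13 mm in from its edge along x and 18 mm along y; moves with the plate. On a rigid foot it stays within about 1 mm when pressed; on the foot that gives way, 3 to 5 N drops it 4 to 5 mm to a firm stop, and it springs back when let go
- tab_a (a point): place to press on the brass shim tab beside corner a: on its upper face, 34 mm out from its hinge; moves with the tab. A leaf 36 mm wide (x), 50 mm long, pointing to +y; hinge along x, 8 mm outside the plate's edge. Bent up 32 to 34 degrees at the start; flat it is level, upper face 23.6 mm above the bench, at a firm stop. Stiff (4 to 5 N here), stays where left.
- tab_b (a point): place to press on the brass shim tab beside corner b: on its upper face, 34 mm out from its hinge; moves with the tab. A leaf 36 mm wide (x), 50 mm long, pointing to +y; hinge along x, 8 mm outside the plate's edge. Bent up 32 to 34 degrees at the start; flat it is level, upper face 23.6 mm above the bench, at a firm stop. Stiff (4 to 5 N here), stays where left.
- tab_c (a point): place to press on the brass shim tab beside corner c: on its upper face, 34 mm out from its hinge; moves with the tab. A leaf 36 mm wide (x), 50 mm long, pointing to -y; hinge along x, 8 mm outside the plate's edge. Bent up 32 to 34 degrees at the start; flat it is level, upper face 23.6 mm above the bench, at a firm stop. Stiff (4 to 5 N here), stays where left.
- tab_d (a point): place to press on the brass shim tab beside corner d: on its upper face, 34 mm out from its hinge; moves with the tab. A leaf 36 mm wide (x), 50 mm long, pointing to -y; hinge along x, 8 mm outside the plate's edge. Bent up 32 to 34 degrees at the start; flat it is level, upper face 23.6 mm above the bench, at a firm stop. Stiff (4 to 5 N here), stays where left.
- shim_a (a joint): angle by which tab a has been pressed down, rad: 0 to 0.06 at the start (bent up), 0.6 flat (its inner end then carries the corner)
- shim_b (a joint): angle by which tab b has been pressed down, rad: 0 to 0.06 at the start (bent up), 0.6 flat (its inner end then carries the corner)
- shim_c (a joint): angle by which tab c has been pressed down, rad: 0 to 0.06 at the start (bent up), 0.6 flat (its inner end then carries the corner)
- shim_d (a joint): angle by which tab d has been pressed down, rad: 0 to 0.06 at the start (bent up), 0.6 flat (its inner end then carries the corner)
- pin_a (a joint): small witness pin hidden under the plate near corner a, m: 0 at the start; pushed down by about 2 mm, and left there, once corner a has been made to drop fully
- pin_b (a joint): small witness pin hidden under the plate near corner b, m: 0 at the start; pushed down by about 2 mm, and left there, once corner b has been made to drop fully
- pin_c (a joint): small witness pin hidden under the plate near corner c, m: 0 at the start; pushed down by about 2 mm, and left there, once corner c has been made to drop fully
- pin_d (a joint): small witness pin hidden under the plate near corner d, m: 0 at the start; pushed down by about 2 mm, and left there, once corner d has been made to drop fully
- dish: shallow white dish, 68 mm across, 16 mm high, standing on the round top of the stirrer; origin at the centre of its underside; to be left where it is
- bottle: amber bottle, 60 mm across, 130 mm high; origin under its centre; to be left where it is
- jar: white jar with a blue cap, 52 mm across, 60 mm high; origin under its centre; to be left where it is
- beaker: glass beaker, 64 mm across, 80 mm high; origin under its centre; to be left where it is
- cork_ring: cork flask ring, 90 mm across, 25 mm high; origin under its centre; to be left where it is
- spanner: steel open spanner lying flat, 160 mm long; origin under its middle; to be left where it is

How it is judged:
By the outcome, as a careful person would: the job done as asked, in the order asked, and still so for the second after the job is handed in, with the robot touching nothing.
It also fails if it takes over 45 s, if anything falls off the work surface, if the arm or the gripper's body presses on something with over 40 N, if the wrist force passes 120 N, or if a joint passes its speed limit or range.

## Working session

There is one attempt and no reset: what is moved stays moved. The work goes in short steps, Python scripts to look and compute and a tool call to move; the robot and the scene stay as the last step left them, time stands still between calls to the robot, and variables do not carry over. Pictures are saved under pics/ and viewed, at most 10 in all, crops included, and the job is handed in when it is done.

Besides the shell and the picture viewer there is one more tool, called after "Request:" as a command line: name --argument value ..., lists and objects as JSON in quotes. apply_moves: Moves the arm, as the interface text tells. Its arguments: {"type":"object","properties":{"deltas":{"type":"array","items":{"type":"object","properties":{"gripper":{"type":"number"},"travel":{"type":"array","items":{"type":"number"}},"dr":{"type":"array","items":{"type":"number"}}}}},"force":{"type":"number"}},"required":["deltas"]}

```bash
mkdir -p pics
cat > h.py <<'E'
import numpy as np,cv2
from plant import bot
def snap(n):
    i=bot.camera_info(n);p,d=bot.grab_frame(n);return p,d,i
def pts(d,i):
    v,u=np.mgrid[0:d.shape[0],0:d.shape[1]]
    P=np.stack([(u-i['cx'])/i['fx']*d,-(v-i['cy'])/i['fy']*d,-d],-1)
    return P@np.array(i['rotation']).T+np.array(i['position'])
E
python3 - <<'E'
from h import *
for n in('top','side'):
    p,d,i=snap(n);cv2.imwrite(f'pics/{n}0.png',p);np.savez(f'{n}0.npz',p=p,d=d,W=pts(d,i));print(i)
print(bot.sense())
E
```

```text
Traceback (most recent call last):
  File "h.py", line 8, in pts
    return P@np.array(i['rotation']).T+np.array(i['position'])
           ~^~~~~~~~~~~~~~~~~~~~~~~~~~
ValueError: matmul: Input operand 1 has a mismatch in its core dimension 0, with gufunc signature (n?,k),(k,m?)->(n?,m?) (size 4 is different from 3)
```

View pics/top0.png

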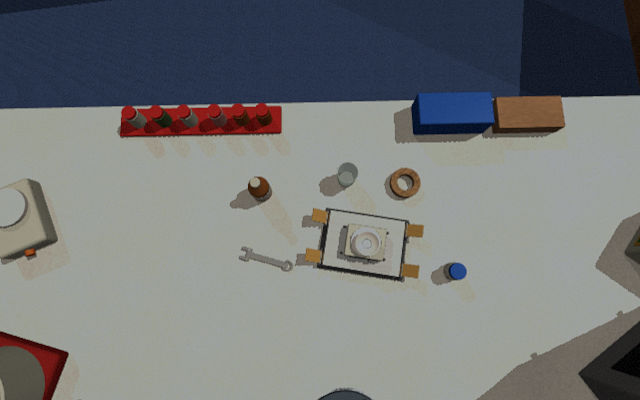

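The top view shows the plate centred near (365,244) with brass tabs at (320,215), (313,256), (415,231) and (410,271). The dish is on the stirrer.

```bash
sed -i "s/np.array(i\['rotation'\]).T/R.from_quat(i['rotation']).as_matrix().T/; 1a from scipy.spatial.transform import Rotation as R" h.py
python3 - <<'E'
from h import *
for n in('top','side'):
    p,d,i=snap(n);cv2.imwrite(f'pics/{n}1.png',p);np.savez(f'{n}1.npz',p=p,d=d,W=pts(d,i));print(i)
    if n=='top':
        W=pts(d,i)
        for u,v in[(320,215),(313,256),(415,231),(410,271),(335,220),(330,262),(400,228),(396,268),(366,243),(345,395)]:print(u,v,W[v,u].round(4))
        c=cv2.resize(p[195:295,295:435],None,fx=5.6,fy=5.6,interpolation=cv2.INTER_CUBIC);cv2.imwrite('pics/crop1.png',c)
print(bot.sense())
E
```

```text
{'fx': 379.18567117662985, 'fy': 379.18567117662985, 'cx': 323.2525977770286, 'cy': 204.03285351223047, 'position': array([0.44004306, 0.05191143, 1.1271926 ]), 'rotation': array([-0.06221406,  0.06618524,  0.71244236, -0.69582671])}
320 215 [0.6085 0.0536 0.0352]
313 256 [0.4904 0.0761 0.0389]
415 231 [ 0.5553 -0.2201  0.0352]
410 271 [ 0.4418 -0.1981  0.0356]
335 220 [0.5922 0.0105 0.039 ]
330 262 [0.4725 0.0281 0.0342]
400 228 [ 0.565  -0.1772  0.0354]
396 268 [ 0.4511 -0.1589  0.0356]
366 243 [ 0.5207 -0.0717  0.0783]
345 395 [ 0.1131 -0.0035  0.0148]
{'fx': 413.08220239433336, 'fy': 413.08220239433336, 'cx': 325.0809999608991, 'cy': 206.6246210571154, 'position': array([0.39390434, 0.84342042, 0.7903092 ]), 'rotation': array([-0.04762702,  0.40251311,  0.90473438, -0.13103651])}
{'clock': 0.15, 'joint_positions': array([ 1.19237929e+00,  3.51093867e-01,  1.65223224e+00,  2.24036691e-05,
        1.13911781e+00, -8.46372151e-02]), 'joint_velocities': array([-0.00051104, -0.00035031, -0.00244208, -0.0019315 , -0.00077408,
        0.00177753]), 'joint_efforts': array([ 6.99491538e-04, -5.06255043e+01, -2.91502297e+01, -4.56785244e-05,
        3.45110064e-03,  3.22737856e-05]), 'ee_pos': array([0.15916631, 0.52621681, 0.23090933]), 'tcp_rot': array([ 1.46366878e-01,  9.89230285e-01, -4.11937773e-04, -1.07567404e-04]), 'ft_force': array([ 0.28744066, -0.36941757,  0.00187034]), 'torque': array([-0.02218975,  0.05718202,  0.02284806]), 'finger_force': 0.0, 'gripper_width': 0.08526155246467768}
```

View pics/crop1.png

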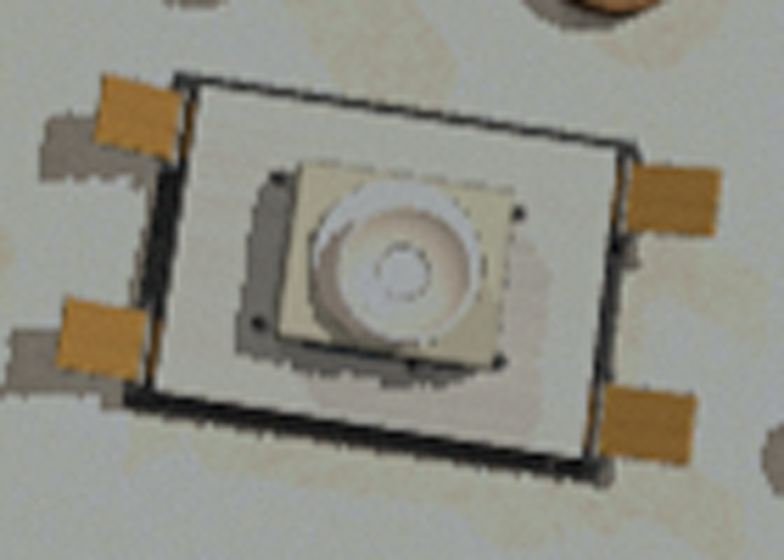

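View pics/side1.png

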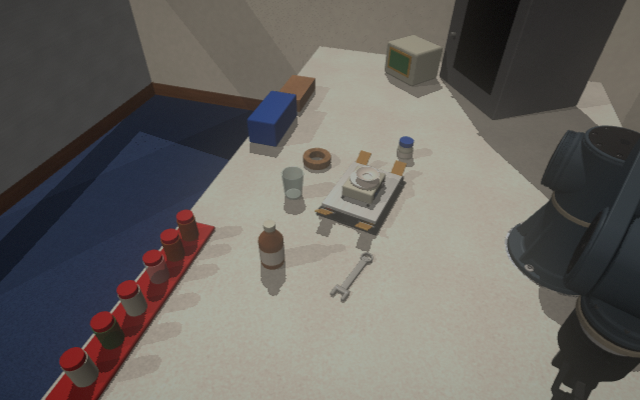

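The crop shows plate corners near (198,82), (618,148), (585,460) and (152,393), with the tabs out along ±y. The side view shows nothing tall beside the plate except the jar, the beaker and the bottle.

Run:
```python
from h import *
i=bot.camera_info('top');M=R.from_quat(i['rotation']).as_matrix();o=i['position']
def ray(u,v,z):
    r=M@np.array([(u-i['cx'])/i['fx'],-(v-i['cy'])/i['fy'],-1]);return o+r*(z-o[2])/r[2]
q=np.array([ray(295+(a+.5)/5.6-.5,195+(b+.5)/5.6-.5,.036) for a,b in[(198,82),(618,148),(585,460),(152,393)]])
print(q.round(4));c=q.mean(0)
ex=(q[0]+q[1]-q[2]-q[3])[:2];ey=(q[0]+q[3]-q[1]-q[2])[:2]
print(np.linalg.norm(ex)/2,np.linalg.norm(ey)/2)
th=(np.arctan2(ex[1],ex[0])+np.arctan2(-ey[0],ey[1]))/2;print('c',c,'th',np.degrees(th),np.degrees([np.arctan2(ex[1],ex[0]),np.arctan2(-ey[0],ey[1])]))
# refine: plate mask by depth
Z=np.load('top1.npz')
T=np.array([[np.cos(th),-np.sin(th)],[np.sin(th),np.cos(th)]])
for n,(sx,sy) in dict(a=(-1,1),b=(1,1),c=(1,-1),d=(-1,-1)).items():
    print(n,(c[:2]+T@[sx*67,sy*92]@np.eye(2)*0 if 0 else c[:2]+T@np.array([sx*.067,sy*.092])).round(4))
L=(Z['W'][...,:2]-c[:2])@T;z=Z['W'][...,2]
for n,(sx,sy) in dict(a=(-1,1),b=(1,1),c=(1,-1),d=(-1,-1)).items():
    p=Z['p'].astype(int);m=(p[...,2]-p[...,0]>60)&(sx*L[...,0]>.02)&(sy*L[...,1]>.1)&(abs(L[...,0])<.12)&(abs(L[...,1])<.19)
    print(n,m.sum(),L[m].mean(0),L[m].min(0),L[m].max(0),z[m].mean(),np.polyfit(abs(L[m][:,1]),z[m],1))
```

```text
[[ 0.6247  0.0242  0.036 ]
 [ 0.5849 -0.1927  0.036 ]
 [ 0.4266 -0.166   0.036 ]
 [ 0.4652  0.0519  0.036 ]]
0.161214371217452 0.22084905668798033
c [ 0.52536461 -0.07065492  0.036     ] th -9.964716450282959 [ -9.70452519 -10.22490771]
a [0.4753 0.0316]
b [0.6073 0.0084]
c [ 0.5754 -0.1729]
d [ 0.4435 -0.1497]
a 204 [-0.06357625  0.13599072] [-0.10524352  0.10595319] [-0.03838519  0.16062373] 0.17586505274385153 [-16.20226329   2.37922245]
b 162 [0.05845833 0.13930457] [0.04128397 0.11955685] [0.07558613 0.15897622] 0.038156632404182704 [ 0.61499053 -0.04751436]
c 172 [ 0.05750492 -0.14016474] [ 0.04113579 -0.15913414] [ 0.07493211 -0.12047675] 0.03598583326907934 [ 0.60492725 -0.04880364]
d 185 [-0.05842697 -0.13912225] [-0.07470852 -0.15979951] [-0.04206073 -0.11410832] 0.03589550642569773 [ 0.60031716 -0.04762197]
```

Request:
apply_moves --deltas '[{"gripper":0,"travel":[158,-248,0],"dr":[0,0,6.8]},{"gripper":0,"travel":[158,-248,0],"dr":[0,0,6.8]},{"gripper":0,"travel":[158,-248,0],"dr":[0,0,6.8]},{"gripper":0,"travel":[158,-248,0],"dr":[0,0,6.8]},{"gripper":0,"travel":[158,-248,0],"dr":[0,0,6.8]},{"gripper":0,"travel":[158,-248,0],"dr":[0,0,6.8]},{"gripper":0,"travel":[158,-248,0],"dr":[0,0,6.8]},{"gripper":0,"travel":[158,-248,0],"dr":[0,0,6.8]}]' --force 30

```text
clock: 0.82
ee_pos: [0.3197, 0.274, 0.2313]
tcp_rot: [0.09, 0.996, -0.001, 0.0]
ft_force: [-0.8, 0.5, 0.5]
gripper_width: -0.0002
finger_force: 0.0
```

Request:
apply_moves --deltas '[{"gripper":0,"travel":[158,-247,-120]},{"gripper":0,"travel":[158,-247,-120]},{"gripper":0,"travel":[158,-247,-120]},{"gripper":0,"travel":[158,-247,-120]},{"gripper":0,"travel":[158,-247,-120]},{"gripper":0,"travel":[158,-247,-120]},{"gripper":0,"travel":[158,-247,-120]},{"gripper":0,"travel":[158,-247,-120]}]'

```text
$.deltas[0]: bad value
```

Request:
apply_moves --deltas '[{"gripper":0,"travel":[158,-247,-120],"dr":[0,0,0]},{"gripper":0,"travel":[158,-247,-120],"dr":[0,0,0]},{"gripper":0,"travel":[158,-247,-120],"dr":[0,0,0]},{"gripper":0,"travel":[158,-247,-120],"dr":[0,0,0]},{"gripper":0,"travel":[158,-247,-120],"dr":[0,0,0]},{"gripper":0,"travel":[158,-247,-120],"dr":[0,0,0]},{"gripper":0,"travel":[158,-247,-120],"dr":[0,0,0]},{"gripper":0,"travel":[158,-247,-120],"dr":[0,0,0]}]'

```text
clock: 1.48
ee_pos: [0.4762, 0.0288, 0.1098]
tcp_rot: [0.088, 0.996, -0.0, -0.0]
ft_force: [-0.1, 0.7, -1.1]
gripper_width: 0.0
finger_force: 0.0
```

Request:
apply_moves --deltas '[{"gripper":0,"travel":[0,0,-35],"dr":[0,0,0]},{"gripper":0,"travel":[0,0,-60],"dr":[0,0,0]},{"gripper":0,"travel":[0,0,-66],"dr":[0,0,0]},{"gripper":0,"travel":[0,0,-66],"dr":[0,0,0]}]'

```text
clock: 1.82
ee_pos: [0.4742, 0.0316, 0.044]
tcp_rot: [0.087, 0.996, -0.0, -0.002]
ft_force: [-0.0, 0.2, -0.3]
gripper_width: -0.0001
finger_force: 0.0
```

Run:
```python
from h import *
s=bot.sense();print(s['clock'],s['ee_pos'],s['ft_force'])
p,d,i=snap('wrist');cv2.imwrite('pics/w1.png',p)
```

```text
1.8167 [0.47418056 0.03161356 0.04402837] [-0.02302999  0.24380713 -0.26309386]
```

View pics/w1.png

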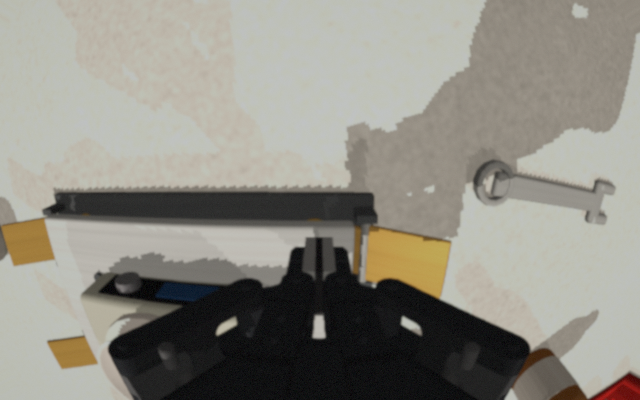

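The fingertips at about (318,240) are over the plate's corner, clear of tab a at (405,262). I'll press here.

Request:
apply_moves --deltas '[{"gripper":0,"travel":[0,0,-4],"dr":[0,0,0]},{"gripper":0,"travel":[0,0,-7],"dr":[0,0,0]},{"gripper":0,"travel":[0,0,-9],"dr":[0,0,0]},{"gripper":0,"travel":[0,0,-10],"dr":[0,0,0]},{"gripper":0,"travel":[0,0,-10],"dr":[0,0,0]}]'

```text
clock: 2.28
ee_pos: [0.4756, 0.0316, 0.036]
tcp_rot: [0.087, 0.996, 0.0, 0.0]
ft_force: [-1.2, 1.3, 5.7]
gripper_width: 0.0001
finger_force: 2.7
```

Request:
apply_moves --deltas '[{"gripper":0,"travel":[0,0,-1],"dr":[0,0,0]},{"gripper":0,"travel":[0,0,-2],"dr":[0,0,0]},{"gripper":0,"travel":[0,0,-2],"dr":[0,0,0]}]'

```text
clock: 2.53
ee_pos: [0.4757, 0.0316, 0.0356]
tcp_rot: [0.087, 0.996, 0.0, 0.001]
ft_force: [-11.5, 0.9, 38.7]
gripper_width: -0.0
finger_force: 18.9
```

Request:
apply_moves --deltas '[{"gripper":0,"travel":[0,0,15],"dr":[0,0,0]},{"gripper":0,"travel":[0,0,45],"dr":[0,0,0]},{"gripper":0,"travel":[40,-7,45],"dr":[0,0,0]},{"gripper":0,"travel":[80,-14,45],"dr":[0,0,0]},{"gripper":0,"travel":[120,-21,45],"dr":[0,0,0]},{"gripper":0,"travel":[132,-23,30],"dr":[0,0,0]},{"gripper":0,"travel":[132,-23,11],"dr":[0,0,0]},{"gripper":0,"travel":[132,-23,11],"dr":[0,0,0]}]'

```text
clock: 3.2
ee_pos: [0.606, 0.0084, 0.0414]
tcp_rot: [0.088, 0.996, -0.0, -0.002]
ft_force: [-0.8, 0.1, -1.8]
gripper_width: -0.0001
finger_force: 0.0
```

Request:
apply_moves --deltas '[{"gripper":0,"travel":[0,0,-4],"dr":[0,0,0]},{"gripper":0,"travel":[0,0,-7],"dr":[0,0,0]},{"gripper":0,"travel":[0,0,-9],"dr":[0,0,0]},{"gripper":0,"travel":[0,0,-10],"dr":[0,0,0]},{"gripper":0,"travel":[0,0,-10],"dr":[0,0,0]}]'

```text
clock: 3.62
ee_pos: [0.6073, 0.0085, 0.036]
tcp_rot: [0.087, 0.996, -0.0, 0.0]
ft_force: [-4.2, -0.2, 9.8]
gripper_width: 0.0001
finger_force: 4.8
```

Request:
apply_moves --deltas '[{"gripper":0,"travel":[0,0,15],"dr":[0,0,0]},{"gripper":0,"travel":[0,0,45],"dr":[0,0,0]},{"gripper":0,"travel":[-7,-40,45],"dr":[0,0,0]},{"gripper":0,"travel":[-14,-80,45],"dr":[0,0,0]},{"gripper":0,"travel":[-21,-120,45],"dr":[0,0,0]},{"gripper":0,"travel":[-28,-160,45],"dr":[0,0,0]},{"gripper":0,"travel":[-32,-181,30],"dr":[0,0,0]},{"gripper":0,"travel":[-32,-181,12],"dr":[0,0,0]}]'

```text
clock: 4.28
ee_pos: [0.5755, -0.1771, 0.0481]
tcp_rot: [0.089, 0.996, -0.001, 0.002]
ft_force: [0.6, -0.3, 0.7]
gripper_width: -0.0001
finger_force: 0.0
```

Request:
apply_moves --deltas '[{"gripper":0,"travel":[0,0,0],"dr":[0,0,0]},{"gripper":0,"travel":[0,0,-5],"dr":[0,0,0]},{"gripper":0,"travel":[0,0,-8],"dr":[0,0,0]},{"gripper":0,"travel":[0,0,-10],"dr":[0,0,0]},{"gripper":0,"travel":[0,0,-11],"dr":[0,0,0]},{"gripper":0,"travel":[0,0,-11],"dr":[0,0,0]}]'

```text
clock: 4.78
ee_pos: [0.5756, -0.172, 0.0357]
tcp_rot: [0.087, 0.996, -0.0, 0.0]
ft_force: [0.5, 0.5, 0.7]
gripper_width: -0.0
finger_force: 0.6
```

Request:
apply_moves --deltas '[{"gripper":0,"travel":[0,0,-1],"dr":[0,0,0]},{"gripper":0,"travel":[0,0,-1.5],"dr":[0,0,0]},{"gripper":0,"travel":[0,0,-1.5],"dr":[0,0,0]}]'

```text
clock: 5.03
ee_pos: [0.5756, -0.1725, 0.0341]
tcp_rot: [0.087, 0.996, -0.0, 0.0]
ft_force: [1.2, 0.5, 2.5]
gripper_width: 0.0002
finger_force: 1.1
```

It's giving way, so I'll continue down to the firm stop.

Request:
apply_moves --deltas '[{"gripper":0,"travel":[0,0,-1],"dr":[0,0,0]},{"gripper":0,"travel":[0,0,-2],"dr":[0,0,0]},{"gripper":0,"travel":[0,0,-2.5],"dr":[0,0,0]},{"gripper":0,"travel":[0,0,-2.5],"dr":[0,0,0]}]'

```text
clock: 5.37
ee_pos: [0.5757, -0.1727, 0.0318]
tcp_rot: [0.087, 0.996, -0.0, 0.001]
ft_force: [1.8, 2.0, 6.8]
gripper_width: 0.0005
finger_force: 3.2
```

Request:
apply_moves --deltas '[{"gripper":0,"travel":[0,0,-0.5],"dr":[0,0,0]},{"gripper":0,"travel":[0,0,-1],"dr":[0,0,0]},{"gripper":0,"travel":[0,0,-1],"dr":[0,0,0]}]'

```text
clock: 5.62
ee_pos: [0.5758, -0.1727, 0.0315]
tcp_rot: [0.087, 0.996, -0.0, 0.001]
ft_force: [-2.2, 3.4, 15.2]
gripper_width: -0.0004
finger_force: 7.1
```

Corner c drops 4.5 mm to a firm stop. I'll release it and go to tab c.

Request:
apply_moves --deltas '[{"gripper":0,"travel":[0,0,6],"dr":[0,0,0]},{"gripper":0,"travel":[0,0,20],"dr":[0,0,0]},{"gripper":0,"travel":[0,0,48],"dr":[0,0,0]},{"gripper":0,"travel":[-10,-30,48],"dr":[0,0,0]},{"gripper":0,"travel":[-19,-58,48],"dr":[0,0,0]},{"gripper":0,"travel":[-19,-58,35],"dr":[0,0,0]},{"gripper":0,"travel":[-19,-58,28],"dr":[0,0,0]},{"gripper":0,"travel":[-19,-58,28],"dr":[0,0,0]}]'

```text
clock: 6.28
ee_pos: [0.555, -0.2297, 0.0561]
tcp_rot: [0.088, 0.996, 0.001, -0.002]
ft_force: [-0.0, 0.2, -0.4]
gripper_width: -0.0001
finger_force: 0.0
```

Run:
```python
from h import *
s=bot.sense();print(s['clock'],s['ee_pos'],s['ft_force'])
p,d,i=snap('wrist');cv2.imwrite('pics/w2.png',p)
```

```text
6.2833 [ 0.55496938 -0.22970138  0.05607279] [-0.01689585  0.19762854 -0.42615954]
```

View pics/w2.png

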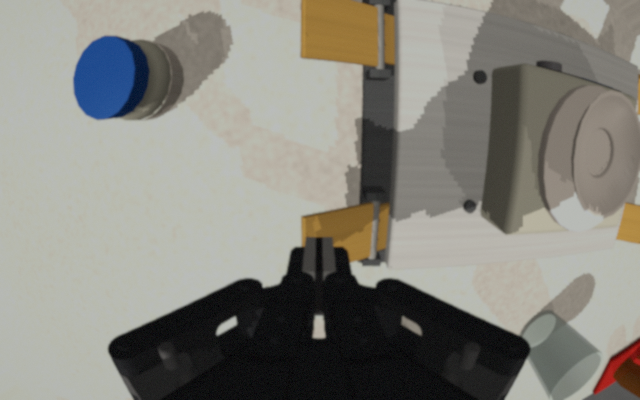

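The fingertips at (318,240) are over the outer part of tab c, which spans columns 303–388. The jar and beaker are clear. I'll press down.

Request:
apply_moves --deltas '[{"gripper":0,"travel":[0,0,-5],"dr":[0,0,0]},{"gripper":0,"travel":[0,0,-9],"dr":[0,0,0]},{"gripper":0,"travel":[0,0,-13],"dr":[0,0,0]},{"gripper":0,"travel":[0,0,-17],"dr":[0,0,0]},{"gripper":0,"travel":[0,0,-21],"dr":[0,0,0]},{"gripper":0,"travel":[0,0,-25],"dr":[0,0,0]},{"gripper":0,"travel":[0,0,-28],"dr":[0,0,0]},{"gripper":0,"travel":[0,0,-28],"dr":[0,0,0]}]'

```text
clock: 7.0
ee_pos: [0.5561, -0.2306, 0.0297]
tcp_rot: [0.088, 0.996, 0.0, -0.0]
ft_force: [0.4, 0.1, 0.5]
gripper_width: -0.0
finger_force: 0.2
```

Request:
apply_moves --deltas '[{"gripper":0,"travel":[0,0,-1.5],"dr":[0,0,0]},{"gripper":0,"travel":[0,0,-3],"dr":[0,0,0]},{"gripper":0,"travel":[0,0,-4],"dr":[0,0,0]},{"gripper":0,"travel":[0,0,-4],"dr":[0,0,0]}]'

```text
clock: 7.33
ee_pos: [0.5562, -0.2306, 0.0261]
tcp_rot: [0.087, 0.996, 0.0, -0.0]
ft_force: [-0.4, -1.1, 2.1]
gripper_width: -0.0001
finger_force: 0.8
```

Request:
apply_moves --deltas '[{"gripper":0,"travel":[0,0,-1.5],"dr":[0,0,0]},{"gripper":0,"travel":[0,0,-3],"dr":[0,0,0]},{"gripper":0,"travel":[0,0,-3.5],"dr":[0,0,0]},{"gripper":0,"travel":[0,0,-3.5],"dr":[0,0,0]}]'

```text
clock: 7.67
ee_pos: [0.5563, -0.2307, 0.0233]
tcp_rot: [0.087, 0.996, -0.0, 0.0]
ft_force: [-2.9, -0.7, 9.7]
gripper_width: -0.0002
finger_force: 5.1
```

Request:
apply_moves --deltas '[{"gripper":0,"travel":[0,0,-0.7],"dr":[0,0,0]},{"gripper":0,"travel":[0,0,-1.2],"dr":[0,0,0]},{"gripper":0,"travel":[0,0,-1.2],"dr":[0,0,0]}]'

```text
clock: 7.92
ee_pos: [0.5565, -0.2307, 0.023]
tcp_rot: [0.087, 0.996, -0.0, 0.0]
ft_force: [-6.9, 0.0, 20.7]
gripper_width: 0.0002
finger_force: 10.3
```

Request:
apply_moves --deltas '[{"gripper":0,"travel":[0,0,8],"dr":[0,0,0]},{"gripper":0,"travel":[0,0,35],"dr":[0,0,0]},{"gripper":0,"travel":[0,0,70],"dr":[0,0,0]},{"gripper":0,"travel":[0,0,110],"dr":[0,0,0]},{"gripper":0,"travel":[-20,-20,140],"dr":[0,0,0]},{"gripper":0,"travel":[-50,-30,160],"dr":[0,0,0]},{"gripper":0,"travel":[-60,-30,170],"dr":[0,0,0]},{"gripper":0,"travel":[-60,-30,170],"dr":[0,0,0]}]'

```text
clock: 8.58
ee_pos: [0.4952, -0.2612, 0.1938]
tcp_rot: [0.088, 0.996, -0.0, 0.001]
ft_force: [-0.2, -0.4, 1.0]
gripper_width: 0.0001
finger_force: 0.0
```

Run:
```python
from h import *
s=bot.sense();print(s['clock'],s['ee_pos'],s['ft_force'])
p,d,i=snap('wrist');cv2.imwrite('pics/w3.png',p)
p,d,i=snap('side');cv2.imwrite('pics/s3.png',cv2.resize(p[130:250,280:440],None,fx=5,fy=5,interpolation=cv2.INTER_CUBIC))
```

```text
8.5833 [ 0.49524728 -0.26116594  0.19377543] [-0.24274825 -0.42593274  0.96649533]
```

View pics/w3.png

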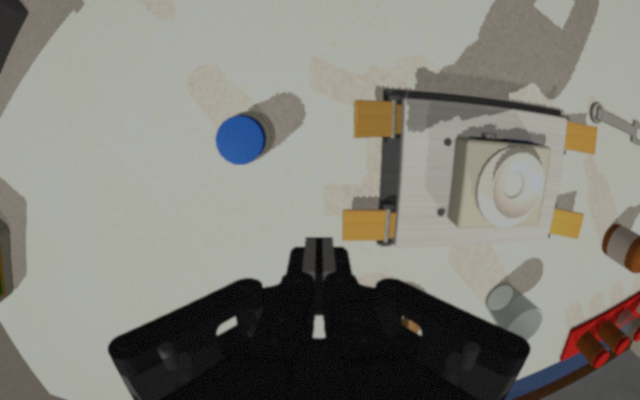

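View pics/s3.png

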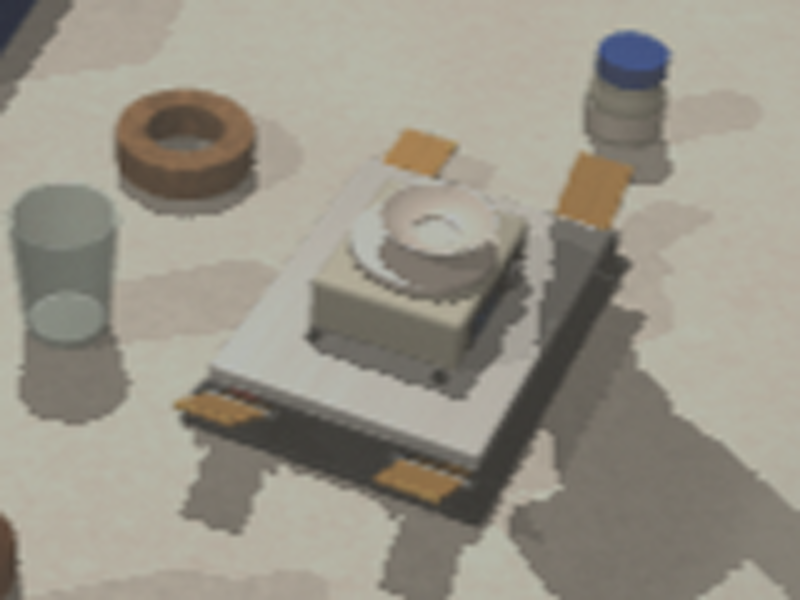

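In the side view, tab c at (420,152) lies flat while tab d at (595,190) is still up. Nothing else has moved. I'll check the tab heights in numbers before handing in.

Run:
```python
from h import *
c=np.array([.52536,-.07065]);t=np.radians(-9.965);T=np.array([[np.cos(t),-np.sin(t)],[np.sin(t),np.cos(t)]])
for n in('top','side'):
    p,d,i=snap(n);W=pts(d,i);L=(W[...,:2]-c)@T;p=p.astype(int)
    for k,(sx,sy) in dict(a=(-1,1),b=(1,1),c=(1,-1),d=(-1,-1)).items():
        m=(p[...,2]-p[...,0]>50)&(abs(L[...,0]-sx*.058)<.016)&(abs(abs(L[...,1])-.143)<.022)&(sy*L[...,1]>0)&(W[...,2]<.07)
        if m.sum()>10:print(n,k,m.sum(),W[m][:,2].mean(),np.degrees(np.arctan(np.polyfit(abs(L[m][:,1]),W[m][:,2],1)[0])))
    if n=='top':
        for s in((-1,1),(1,1),(1,-1),(-1,-1)):
            m=np.linalg.norm(L-np.array(s)*[.067,.092],axis=-1)<.01;print(s,W[m][:,2].mean() if m.any() else None)
```

```text
top a 161 0.03757220627691702 28.223479034941533
top b 149 0.039175031248662825 33.70510791957907
top c 162 0.023060747628872637 -0.018257185918258593
top d 177 0.03686427235670269 31.69626115696286
(-1, 1) 0.03554959374174601
(1, 1) 0.03547950736973446
(1, -1) 0.03520286401837289
(-1, -1) 0.4268336600259074
side a 66 0.039548960515229784 29.67634030608183
side b 55 0.04073571416287225 31.2757695677822
side c 72 0.022892608339703288 -0.17301518863744486
side d 132 0.03661127151046686 31.451087667743355
```

Tab c is flat and level, the other tabs are still up, and the plate is level.

```bash
python3 -c "
from plant import bot
print(bot.job_done())"
```

```text
the job is handed in; nothing more can be done
None
```

Corner c was the one that dropped (4.5 mm to a firm stop). I pressed its tab fully flat, left the other three tabs up, and handed the job in at about 9 s; I did not press corner d, because c had already dropped.

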